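# Take a spot reading of the transformer

## Robot

A 6-joint arm with a two-finger parallel gripper is mounted at the origin on a cart in front of the work surface, level with it; the furniture and walls round the work are solid. World frame = base frame: x ahead of the robot, y to its left, z up, the work surface at z = 0. Lengths are in m, angles in rad, forces in N, time in s.
With the tool pointing down it reaches from about 0.375 to 0.9 m from the base axis. Payload 3.1 kg.
Tool frame: the origin (TCP) lies midway between the tips of the shut fingers; the grasp point (between the pads) lies robot.grip_point_offset behind it (robot.grip_point_offset is the distance from the TCP to the grasp point, in m); z points along the fingers, y is the direction in which the jaws open and shut (so a half turn about z gives the same grasp; the last joint's range is limited). The gripper opens to 87 mm and grips with 3 to 60 N. Pads are 19 mm wide; open, the fingers measure 117 mm over their backs; the gripper's body (75 mm by 190 mm) begins 51 mm behind the grasp point.
Start: joints at [-1.296, 0.527, 1.433, -0, 1.181, -0.178], TCP at [0.273, -0.562, 0.223] pointing down, gripper open.
Joint ranges: [-3.08, 3.08], [-0.75, 2.2], [0.22, 2.44], [-1.43, 4.57], [0, 2.65], [-2.85, 2.85]. Speed limits (rad/s): [2.79, 2.79, 3.14, 3.14, 3.14, 3.14].

## Interface

Orientations are given as a unit quaternion [x, y, z, w].
In Python, from rig import robot, cams, hand_in gives the robot as it stands. The module is installed in compiled form; this text tells all that it offers.
- The arm moves only by the tool send_rows, never from a script. Its argument "steps" is one flat list of numbers, 5 for each row, row after row: the finger opening in m, from 0 to 0.087, then the shift along the tool's x, y, z in m, then the turn about the tool's z in rad. A call has 1 to 8 rows; each row is the pose to reach, as a shift and turn from the pose measured when the call began, along the tool's axes at that moment; what a row does not reach only later rows make up. A row lasts 1/8 s, in which the tool goes at most 62.5 mm and 10.7 degrees, less where a joint would pass 70% of its speed; a pose out of reach is approached as far as the arm can. A call with a gripper value outside its range is refused whole. The fingers move at their own pace and stop on an object; "force" is the grip in N (left out, the last holds). Time passes only in rows, so rows that repeat a pose let the fingers close. It gives the time, the measured TCP pose, the force and the opening at its end, in the units of the state.
- robot.get_obs(): the state, without advancing time (a new reading comes with each control period).
- cams.camera(name): name is "scene" or "top"; returns a dict with "color" (480x640x3 uint8, red, green, blue), "range_z" (480x640 float32, m along the optical axis (not along the pixel's ray), 0 where there is no reading), "intrinsics" (3x3 intrinsics, pixels), "k1" (the pictures are not rectified: a ray, as slopes to the right and down, at radius r is drawn at 1 + k1 r^2 times it, then the intrinsics apply), "extrinsics" (4x4, takes a point from camera to world coordinates). Camera axes: x right, y down, z forward; pixel columns grow to the right and rows downward; lengths in m; the calibration is good to about 2 mm. A picture is of the moment at which its call begins.
- hand_in(): hands the job in, once; it reports no verdict.
The state is a dict: "time": time; "q": joint angles; "joint_velocities": joint speeds; "joint_torque": joint torques, N m; "position": TCP position; "tool_rot": TCP orientation; "ft_force": force on the tool from outside, world axes, zero at the start; "moment": the same for the moment, N m; "grip_width": finger opening in m.
Only numpy, scipy, OpenCV 4.12 (cv2) and the standard library are available. Lean on these libraries where they do the work, as an engineer would, in place of code of your own. Each camera call takes 0.05 s, during which the arm holds its last target.

## Task

Lift the stick-shaped spot thermometer out of its cradle, keeping it level all the way, and hold it level in the air straight in front of the transformer on its test stand, with the lens about 8 cm from the middle of the transformer's front and pointing at it. Keep it steady there for two seconds and finish while still holding it there in the gripper; do not put it down. Touch neither test stand, and leave the other things on the worktop where they lie.

Things in the scene. Friction and masses are not known exactly. Their poses are not given: they have to be found in the camera images.
- thermometer: stick-shaped hand-held thermometer, 136 mm long (x -65 to +71), 32 mm wide (y) and 34 mm high, about 0.16 kg; dark rounded bar with a small display on top at the back and a round snout with the lens at its front end. Origin: centre of the underside, near its balance point; +x points along it out of the lens, z up. At the start it lies level in the cradle, its underside 40 mm above the worktop. Grip it across its 32 mm width at the middle, from above.
- lens (a point): the middle of the lens at the thermometer's front end: 71 mm ahead (+x) of and 17 mm above the thermometer's origin; same axes as the thermometer
- cradle: grey cradle fixed to the worktop, 130x66 mm foot 8 mm thick (origin: centre of its underside), with two saddles 12 mm thick at x = -46 and +46 mm; their seats are 40 mm high and their side lips, 26 mm out to either side, 54 mm high. Between the saddles 80 mm of the thermometer's length is free at both sides for the fingers. The thermometer lies in it with +x along the cradle's +x and lifts straight up.
- test_stand: fixed test stand that carries the transformer: foot 110x90 mm, round post, plywood platform 100 (x) x 70 (y) mm with its top at 150 mm; origin: centre of the foot's underside; its front, towards the robot, is -x. The transformer (steel core 44 mm wide, 38 mm high, with the winding standing out in its middle) is fixed on the platform; its top is 188 mm above the worktop.
- transformer_face (a point): the middle of the transformer's front, on the winding (28 mm wide, 24 mm high): 39 mm ahead (-x) of the test stand's origin and 169 mm above the worktop; axes of the test stand, so the thermometer aims along its +x
- other_stand: a second fixed stand of the same make and size, which carries a standing cylindrical capacitor (25 mm wide, 44 mm high) instead; origin: centre of the foot's underside. The two stands may have changed places.
- block_battery: small dark block battery lying flat, 49x27x18 mm; a bystander, to be left where it lies. Origin: on its underside
- tin: small open round tin of screws, 63 mm wide, 29 mm high; a bystander, to be left where it lies. Origin: on its underside
- felt_marker: marker pen lying flat, 128x12x12 mm; a bystander, to be left where it lies. Origin: on its underside
- red_driver: screwdriver with a thick handle lying flat, 169x23x24 mm; a bystander, to be left where it lies. Origin: on its underside
- pliers_blue: pliers lying flat, 146x49x12 mm; a bystander, to be left where it lies. Origin: on its underside
- yellow_driver: long screwdriver lying flat, 189x23x24 mm; a bystander, to be left where it lies. Origin: on its underside

How it is judged:
By the outcome, as a careful person would: the job done as asked, in the order asked, and still so for the second after the job is handed in, while the arm keeps its last pose, push and grip.
It also fails if it takes over 48 s, if anything falls off the work surface, if the arm or the gripper's body presses on something with over 40 N, if the wrist force passes 120 N, or if a joint passes its speed limit or range.

## Working session

There is one attempt and no reset: what is moved stays moved. The work goes in short steps, Python scripts to look and compute and a tool call to move; the robot and the scene stay as the last step left them, time stands still between calls to the robot, and variables do not carry over. Pictures are saved under pics/ and viewed, and the job is handed in when it is done.

Besides the shell and the picture viewer there is one more tool, called in YAML: its name, and indented under it one key for each argument. send_rows: Moves the arm, as the interface text tells. Its arguments: {"type":"object","properties":{"steps":{"type":"array","items":{"type":"number"}},"force":{"type":"number"}},"required":["steps"]}

```bash
mkdir -p pics; python3 - <<'E'
from rig import robot,cams
import cv2,numpy as np
o=robot.get_obs();print(o, robot.grip_point_offset)
for n in ("scene","top"):
    c=cams.camera(n);cv2.imwrite(f"pics/{n}0.png",c["color"][:,:,::-1]);np.savez(f"{n}0.npz",**c)
    print(c["intrinsics"],c["k1"],c["extrinsics"])
E
```

```text
{'time': 0.0, 'q': array([-1.29648071e+00,  5.28451684e-01,  1.43387959e+00, -2.25129772e-05,
        1.18137772e+00, -1.78495872e-01]), 'joint_velocities': array([ 6.79085009e-05, -2.05578970e-04,  6.57743334e-04,  3.17363272e-04,
       -1.72667259e-03, -3.43994995e-04]), 'joint_torque': array([-1.83269374e-03, -4.40053010e+01, -1.76592582e+01,  6.31045480e-02,
        5.83075185e-02, -1.68101919e-04]), 'position': array([ 0.27326052, -0.56130126,  0.22158774]), 'tool_rot': array([ 9.74478006e-01,  2.24480504e-01, -6.10746484e-05, -1.05645742e-03]), 'ft_force': array([1.21252759, 0.3923587 , 1.22242074]), 'moment': array([ 0.023041  , -0.03284146, -0.00617347]), 'grip_width': 0.08694295210656018} 0.0187
[[522.6626646    0.         322.32687209]
 [  0.         522.6626646  234.0810278 ]
 [  0.           0.           1.        ]] -0.12713431343766873 [[ 0.86609953 -0.25213632  0.43162355  0.00346977]
 [-0.49983562 -0.42647218  0.75384736 -1.0339408 ]
 [-0.00599687 -0.86864766 -0.49539406  0.73914054]
 [ 0.          0.          0.          1.        ]]
[[507.78129813   0.         312.63438613]
 [  0.         507.78129813 240.31404738]
 [  0.           0.           1.        ]] 0.012147051612866212 [[ 0.01292263 -0.98828123  0.15209609  0.3388201 ]
 [-0.99973635 -0.00988271  0.02072588 -0.1147005 ]
 [-0.01897988 -0.15232382 -0.98814838  1.32664942]
 [ 0.          0.          0.          1.        ]]
```

View pics/scene0.png

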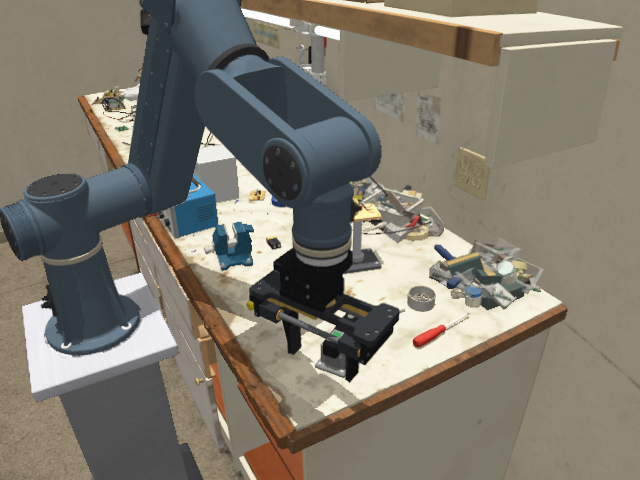

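View pics/top0.png

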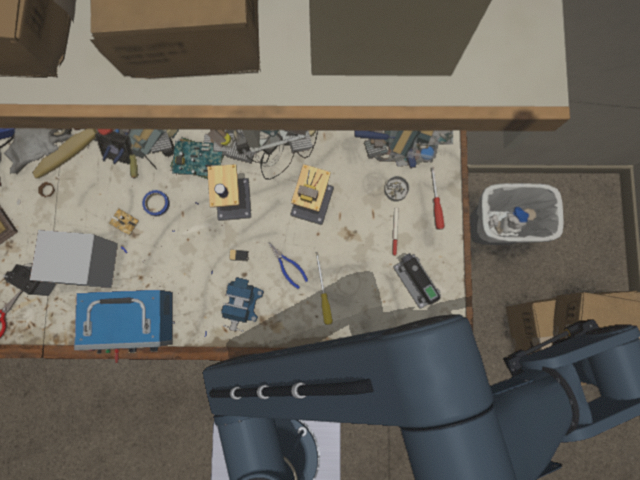

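The top view shows the thermometer in its cradle near (418,280), with the display at its lower right end, so the lens points up-left. The transformer stand is at (312,193) and the capacitor stand at (227,190). I'll measure both next.

```bash
cat > h.py <<'E'
import numpy as np,cv2
def load(f):
    return dict(np.load(f))
def cloud(c):
    K=c["intrinsics"];k=float(c["k1"]);z=c["range_z"]
    v,u=np.mgrid[0:480,0:640].astype(float)
    a=(u-K[0,2])/K[0,0];b=(v-K[1,2])/K[1,1]
    p=cv2.undistortPoints(np.stack([u,v],-1).reshape(-1,1,2),K,np.array([k,0,0,0,0.])).reshape(480,640,2)
    P=np.concatenate([p*z[...,None],z[...,None]],-1)
    E=c["extrinsics"]
    W=P@E[:3,:3].T+E[:3,3]; W[z==0]=np.nan
    return W
def proj(c,pts):
    E=np.linalg.inv(c["extrinsics"]);P=np.atleast_2d(pts)@E[:3,:3].T+E[:3,3]
    return cv2.projectPoints(P,np.zeros(3),np.zeros(3),c["intrinsics"],np.array([float(c["k1"]),0,0,0,0]))[0].reshape(-1,2)
E
python3 - <<'E'
from h import *
c=load("top0.npz");W=cloud(c)
im=c["color"][:,:,::-1]
a=cv2.resize(im[235:325,370:470],None,fx=4,fy=4,interpolation=cv2.INTER_CUBIC)
b=cv2.resize(im[150:240,280:380],None,fx=4,fy=4,interpolation=cv2.INTER_CUBIC)
cv2.imwrite("pics/crop.png",np.hstack([a,b]))
def st(n,r,lo,hi):
    w=W[r[1]:r[3],r[0]:r[2]].reshape(-1,3);m=(w[:,2]>lo)&(w[:,2]<hi);w=w[m]
    if len(w)<5: print(n,len(w));return
    (cx,cy),s,an=cv2.minAreaRect(w[:,:2].astype(np.float32))
    mu=w.mean(0);u,sv,vt=np.linalg.svd(w[:,:2]-mu[:2],full_matrices=False)
    print(n,len(w),"mean",mu.round(4),"rect",(round(cx,4),round(cy,4)),np.round(s,4),round(an,1),"axis deg",np.degrees(np.arctan2(vt[0,1],vt[0,0])).round(1),np.median(w[:,2]).round(4))
st("thermo",(385,245,450,315),.06,.09)
st("thermo>.045",(385,245,450,315),.045,.09)
st("foot",(385,245,450,315),.004,.02)
st("plat",(285,155,345,230),.14,.158)
st("foot1",(285,155,345,230),.004,.025)
st("core",(285,155,345,230),.165,.21)
st("core top",(285,155,345,230),.18,.21)
st("plat2",(200,155,255,225),.14,.158)
st("cap",(200,155,255,225),.17,.21)
st("table",(330,210,370,240),-.05,.05)
# shelf
st("shelf",(300,108,420,125),.1,1.2)
print(W[118,300:560:40].round(3))
E
```

```text
thermo 722 mean [ 0.4389 -0.3547  0.0724] rect (0.4413, -0.3549) [0.1357 0.0332] 32.3 axis deg -147.9 0.0729
thermo>.045 831 mean [ 0.4384 -0.3539  0.0699] rect (0.4411, -0.3546) [0.1356 0.0514] 32.0 axis deg -148.0 0.0722
foot 641 mean [ 0.4391 -0.348   0.0076] rect (0.4438, -0.3597) [0.1671 0.1779] 89.7 axis deg -152.6 0.007
plat 906 mean [ 0.6513 -0.0852  0.1498] rect (0.6483, -0.0828) [0.0704 0.1007] 73.9 axis deg 165.6 0.1499
foot1 778 mean [ 0.6368 -0.0887  0.0104] rect (0.6738, -0.0907) [0.2034 0.1589] 1.2 axis deg 155.0 0.0107
core 286 mean [ 0.6271 -0.0773  0.1836] rect (0.6342, -0.0789) [0.0451 0.0496] 73.6 axis deg -101.8 0.1854
core top 221 mean [ 0.6276 -0.0773  0.1864] rect (0.6285, -0.0772) [0.0451 0.0347] 73.6 axis deg -107.5 0.1869
plat2 1065 mean [0.6519 0.1264 0.1499] rect (0.6517, 0.1275) [0.1023 0.0706] 5.8 axis deg -174.3 0.15
cap 121 mean [0.6298 0.1239 0.191 ] rect (0.631, 0.1245) [0.0242 0.0251] 59.7 axis deg -122.7 0.1932
table 1198 mean [ 5.866e-01 -1.841e-01 -4.000e-04] rect (0.5866, -0.1844) [0.08   0.1041] 0.3 axis deg -88.8 -0.0005
shelf 2030 mean [ 0.6316 -0.1658  0.6205] rect (0.6342, -0.1668) [0.177  0.0186] 89.9 axis deg -89.9 0.6239
[[ 0.627 -0.079  0.624]
 [ 0.627 -0.137  0.624]
 [ 0.627 -0.195  0.624]
 [ 0.628 -0.253  0.622]
 [ 0.628 -0.31   0.624]
 [ 0.628 -0.368  0.624]
 [ 0.628 -0.425  0.624]]
```

View pics/crop.png

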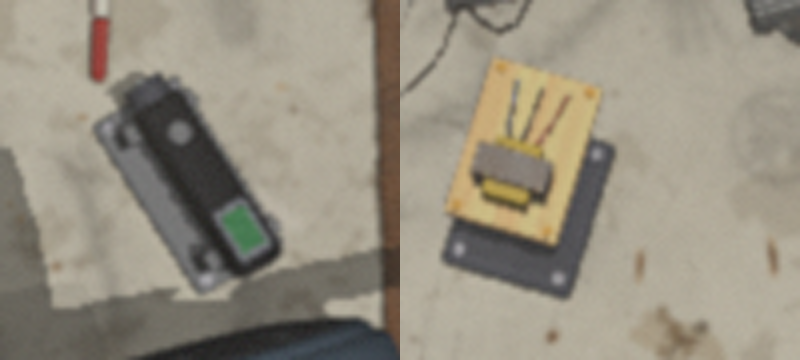

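```bash
cat >> h.py <<'E'
from scipy.spatial.transform import Rotation as R
def goto(o,p,yaw):
    r=R.from_quat(o["tool_rot"]).as_matrix()
    y=np.arctan2(r[1,0],r[0,0]); d=r.T@(np.array(p)-o["position"])
    t=-(np.radians(yaw)-y); print("yaw now",np.degrees(y).round(2),"tilt deg",np.degrees(np.arccos(-r[2,2])).round(2),"shift",d.round(4),"turn",round(t,4),"t",o["time"],"w",o["grip_width"])
E
python3 - <<'E'
from h import *
from rig import robot
goto(robot.get_obs(),[.4388,-.3565,.14],32.1)
c=load("top0.npz");W=cloud(c)
w=W[150:240,280:350].reshape(-1,3);w=w[(w[:,2]>.155)&(w[:,2]<.2)]
d=np.array([.9603,-.279]);n=np.array([.279,.9603]);o=np.array([.6483,-.0828])
q=np.c_[(w[:,:2]-o)@d,(w[:,:2]-o)@n,w[:,2]]
for lo,hi in((.155,.17),(.17,.176),(.176,.184),(.184,.192)):
    s=q[(q[:,2]>lo)&(q[:,2]<hi)];print(lo,len(s),s.min(0).round(4),s.max(0).round(4)) if len(s) else 0
E
```

```text
yaw now 25.94 tilt deg 0.11 shift [ 0.2384 -0.1116  0.082 ] turn -0.1075 t 0.1 w 0.087099411251838
0.155 47 [-0.0485 -0.0239  0.155 ] [0.046  0.0321 0.1682]
0.17 22 [-0.0394 -0.0225  0.1701] [0.0101 0.0204 0.1759]
0.176 93 [-0.0387 -0.0227  0.1761] [-0.0031  0.0176  0.184 ]
0.184 152 [-0.0355 -0.0227  0.1842] [-0.0068  0.0224  0.1919]
```

The winding's front measures 39 mm ahead of the stand's origin, as specified. Next I'll move above the thermometer.

send_rows:
  steps: [0.087,0.03,-0.014,0,-0.013,0.087,0.07,-0.033,0.01,-0.03,0.087,0.11,-0.052,0.02,-0.05,0.087,0.15,-0.07,0.04,-0.07,0.087,0.19,-0.089,0.06,-0.09,0.087,0.22,-0.103,0.075,-0.1,0.087,0.2384,-0.1116,0.082,-0.1075,0.087,0.2384,-0.1116,0.082,-0.1075]
  force: 25

```text
time: 1.1
position: [0.4391, -0.3556, 0.1395]
tool_rot: [0.961, 0.278, -0.0, -0.002]
ft_force: [-0.7, -0.3, -0.4]
grip_width: 0.0871
```

```bash
python3 - <<'E'
from h import *
from rig import robot,cams
for n in ("scene","top"):
    c=cams.camera(n);cv2.imwrite(f"pics/{n}1.png",c["color"][:,:,::-1]);np.savez(f"{n}1.npz",**c)
goto(robot.get_obs(),[.4388,-.3565,.0413],32.1)
c=load("scene1.npz")
cv2.imwrite("pics/s1z.png",cv2.resize(c["color"][210:400,220:440,::-1],None,fx=3,fy=3))
E
```

```text
yaw now 32.1 tilt deg 0.02 shift [ 0.0006 -0.001   0.0991] turn -0.0001 t 1.2 w 0.08693730131227484
```

View pics/s1z.png

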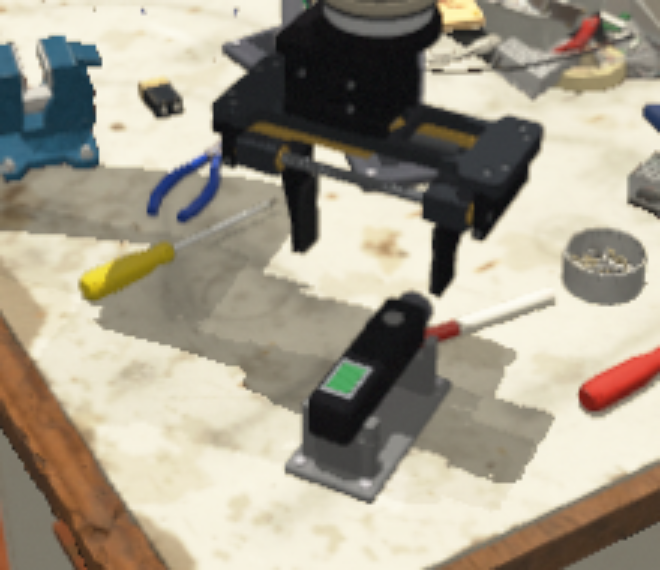

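View pics/top1.png

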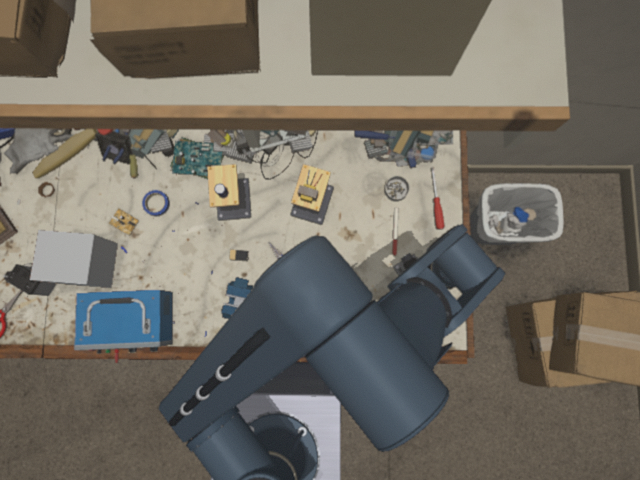

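The scene picture shows the open jaws straddling the thermometer from above, with its display at (345,378) in the zoom and its snout at (415,305). As a cross-check I'll measure the thermometer and the stand with the scene camera too.

```bash
python3 - <<'E'
from h import *
c=load("scene1.npz");W=cloud(c)
w=W[300:365,315:372].reshape(-1,3);w=w[(w[:,2]>.066)&(w[:,2]<.08)]
d=np.array([np.cos(.5603),np.sin(.5603)]);n=np.array([-d[1],d[0]])
q=np.c_[(w[:,:2]-[.4388,-.3565])@d,(w[:,:2]-[.4388,-.3565])@n]
m=(abs(q[:,1])<.03)&(abs(q[:,0])<.09);q=q[m]
print(len(q),np.percentile(q,[1,50,99],axis=0).round(4)); s=q[q[:,0]<.04]
print(cv2.minAreaRect(s.astype(np.float32)))
im=c["color"].copy()
for p in proj(c,[[.4388+a*d[0]+b*n[0],-.3565+a*d[1]+b*n[1],.074] for a,b in((-.065,.016),(-.065,-.016),(.05,.016),(.05,-.016))]): cv2.circle(im,tuple(int(round(x)) for x in p),1,(255,0,0),-1)
cv2.imwrite("pics/s1p.png",cv2.resize(im[290:380,300:400,::-1],None,fx=6,fy=6))
E
```

```text
751 [[-0.0659 -0.0169]
 [-0.0114 -0.0038]
 [ 0.0673  0.0135]]
((-0.014300424605607986, -0.0016916412860155106), (0.10837674885988235, 0.03220512717962265), 0.09657009690999985)
```

View pics/s1p.png

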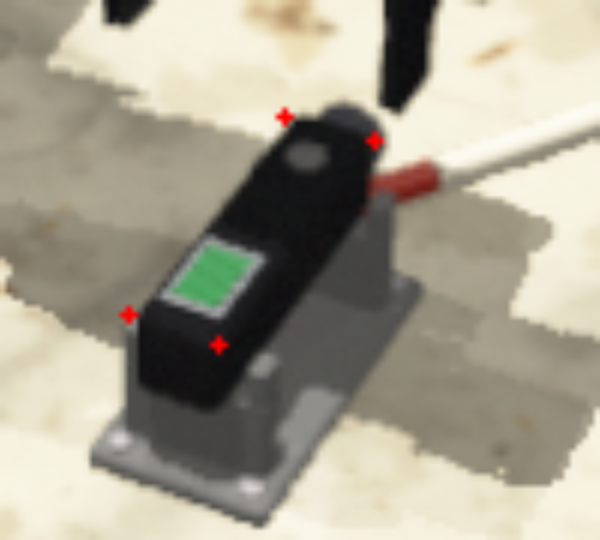

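The two cameras agree to within 2 mm, so I'll descend.

send_rows:
  steps: [0.087,0,0,0.02,0,0.087,0,0,0.04,0,0.087,0,0,0.06,0,0.087,0,0,0.08,0,0.087,0,0,0.092,0,0.087,0,0,0.098,0,0.087,0,0,0.098,0]

```text
time: 2.08
position: [0.4387, -0.3582, 0.0425]
tool_rot: [0.961, 0.276, 0.0, -0.0]
ft_force: [-0.8, -0.6, 0.4]
grip_width: 0.0867
```

```bash
python3 - <<'E'
from h import *
from rig import robot,cams
c=cams.camera("scene");cv2.imwrite("pics/s2.png",cv2.resize(c["color"][250:390,270:430,::-1],None,fx=4,fy=4))
ps=[]
for i in range(1):
    o=robot.get_obs();goto(o,[.4392,-.3572,.0413],32.1);print(o["ft_force"])
E
```

```text
yaw now 32.08 tilt deg 0.03 shift [ 0.0007 -0.0007  0.0015] turn -0.0004 t 2.125 w 0.08681519156642395
[ 0.46967249 -0.34844204  0.65934779]
```

View pics/s2.png

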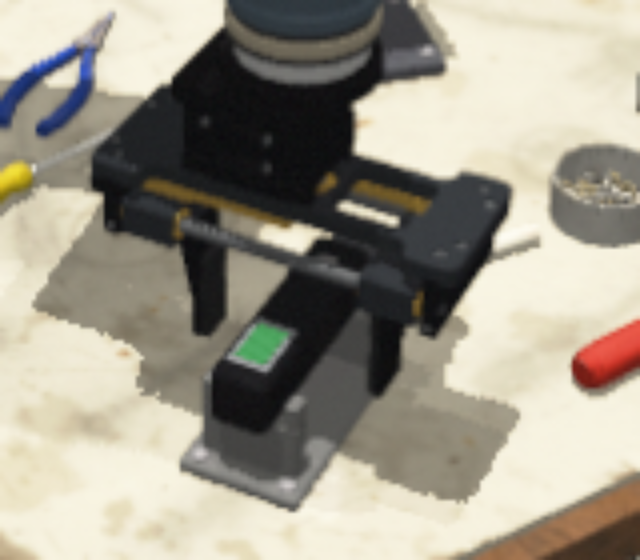

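The fingers, at (205,300) and (385,360) in the zoom, stand on both sides of the bar between the saddles. Closing now.

send_rows:
  steps: [0.06,0,0,0,0,0.045,0,0,0,0,0.035,0,0,0,0,0.028,0,0,0,0,0.02,0,0,0,0,0.015,0,0,0,0,0.015,0,0,0,0,0.015,0,0,0,0]
  force: 30

```text
time: 3.12
position: [0.4388, -0.3581, 0.0428]
tool_rot: [0.961, 0.276, 0.0, 0.0]
ft_force: [-0.1, 0.1, 0.5]
grip_width: 0.0315
```

send_rows:
  steps: [0.015,0,0,-0.004,0,0.015,0,0,-0.012,0,0.015,0,0,-0.024,0,0.015,0,0,-0.036,0,0.015,0,0,-0.044,0,0.015,0,0,-0.048,0,0.015,0,0,-0.05,0,0.015,0,0,-0.05,0]

```text
time: 4.12
position: [0.4387, -0.358, 0.0927]
tool_rot: [0.961, 0.276, 0.0, -0.0]
ft_force: [0.6, 0.0, -1.6]
grip_width: 0.0316
```

```bash
python3 - <<'E'
from h import *
from rig import robot,cams
c=cams.camera("scene");cv2.imwrite("pics/s3.png",cv2.resize(c["color"][230:390,270:430,::-1],None,fx=3.75,fy=3.75));np.savez("scene3.npz",**c)
o=robot.get_obs();goto(o,[.4392,-.3572,.154],32.1);print(o["ft_force"],o["moment"],o["position"])
E
```

```text
yaw now 32.07 tilt deg 0.03 shift [ 0.0008 -0.0003 -0.0615] turn -0.0004 t 4.175 w 0.031843405692892214
[ 0.15795612 -0.59045924 -1.52091654] [ 0.02913681 -0.04510191 -0.01433349] [ 0.43865583 -0.35789194  0.09251236]
```

View pics/s3.png

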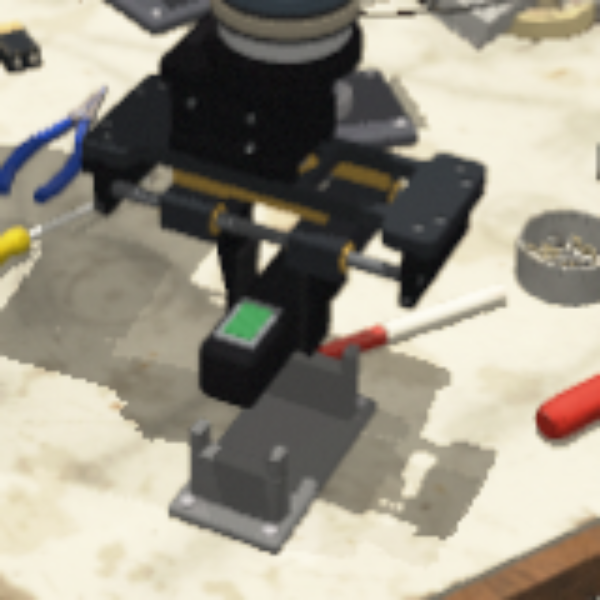

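The thermometer is clear of the cradle and the cradle is empty. I'll check its level.

```bash
cat >> h.py <<'E'
def level(c,xy,yaw,zl,zh,lim=(-.065,-.015)):
    W=cloud(c).reshape(-1,3);d=np.array([np.cos(np.radians(yaw)),np.sin(np.radians(yaw))]);n=np.array([-d[1],d[0]])
    q=np.c_[(W[:,:2]-xy)@d,(W[:,:2]-xy)@n,W[:,2]]
    s=q[(abs(q[:,1])<.012)&(q[:,2]>zl)&(q[:,2]<zh)&(q[:,0]>lim[0])&(q[:,0]<lim[1])]
    A=np.c_[s[:,:2],np.ones(len(s))];x=np.linalg.lstsq(A,s[:,2],rcond=None)[0]
    e=s[:,2]-A@x; s=s[abs(e)<.003];A=np.c_[s[:,:2],np.ones(len(s))];x,*_=np.linalg.lstsq(A,s[:,2],rcond=None)
    print("n",len(s),"pitch,roll slope deg",np.degrees(x[:2]).round(2),"z at origin",x[2].round(4),"x min",s[:,0].min().round(4))
E
python3 - <<'E'
from h import *
level(load("scene1.npz"),[.4392,-.3572],32.1,.066,.08)
level(load("scene1.npz"),[.4392,-.3572],32.1,.066,.08,(-.063,.05))
level(load("scene3.npz"),[.4392,-.3572],32.1,.116,.132)
E
```

```text
n 213 pitch,roll slope deg [2.33 1.79] z at origin 0.0767 x min -0.0649
n 458 pitch,roll slope deg [-0.08  0.9 ] z at origin 0.0751 x min -0.0629
n 217 pitch,roll slope deg [ 3.2  -0.11] z at origin 0.1275 x min -0.065
```

send_rows:
  steps: [0.015,0,0,-0.004,0,0.015,0,0,-0.013,0,0.015,0,0,-0.027,0,0.015,0,0,-0.041,0,0.015,0,0,-0.053,0,0.015,0,0,-0.06,0,0.015,0,0,-0.062,0,0.015,0,0,-0.062,0]

```text
time: 5.18
position: [0.4385, -0.3578, 0.1544]
tool_rot: [0.961, 0.276, -0.0, -0.0]
ft_force: [-0.5, 0.5, -0.5]
grip_width: 0.0315
```

```bash
python3 - <<'E'
from h import *
from rig import robot,cams
o=robot.get_obs();goto(o,[.4649,-.0295,.1545],-16.2);print(o["position"])
E
```

```text
yaw now 32.07 tilt deg 0.05 shift [ 1.967e-01 -2.642e-01  1.000e-04] turn 0.8425 t 5.175 w 0.03149514429133271
[ 0.43851466 -0.3577899   0.15438902]
```

send_rows:
  steps: [0.015,0.006,-0.008,0,0.026,0.015,0.018,-0.024,0,0.077,0.015,0.034,-0.046,0,0.146,0.015,0.052,-0.07,0,0.223,0.015,0.07,-0.094,0,0.3,0.015,0.086,-0.115,0,0.368,0.015,0.096,-0.129,0,0.411,0.015,0.1,-0.134,0,0.428]

```text
time: 6.18
position: [0.4517, -0.1899, 0.1541]
tool_rot: [0.998, 0.066, -0.001, -0.001]
ft_force: [0.4, -0.2, -0.5]
grip_width: 0.032
```

```bash
python3 - <<'E'
from h import *
from rig import robot,cams
o=robot.get_obs();goto(o,[.4649,-.0295,.1545],-16.2);print(o["position"])
E
```

```text
yaw now 7.6 tilt deg 0.14 shift [ 0.0343 -0.1573 -0.0002] turn 0.4154 t 6.175 w 0.03201784998127955
[ 0.4516908  -0.18994334  0.1540905 ]
```

send_rows:
  steps: [0.015,0.002,-0.009,0,0.025,0.015,0.006,-0.029,0,0.076,0.015,0.012,-0.055,0,0.145,0.015,0.018,-0.084,0,0.222,0.015,0.024,-0.112,0,0.296,0.015,0.03,-0.137,0,0.362,0.015,0.033,-0.152,0,0.401,0.015,0.0343,-0.1573,-0.0002,0.4154]

```text
time: 7.18
position: [0.465, -0.0292, 0.1544]
tool_rot: [0.99, -0.141, -0.001, -0.001]
ft_force: [0.4, -1.2, -0.8]
grip_width: 0.0314
```

send_rows:
  steps: [0.015,0,0,0,0,0.015,0,0,0,0]

```text
time: 7.42
position: [0.4653, -0.0299, 0.1543]
tool_rot: [0.99, -0.141, -0.001, -0.0]
ft_force: [0.3, -0.4, -0.9]
grip_width: 0.0317
```

```bash
python3 - <<'E'
from h import *
from rig import robot,cams
for n in ("scene","top"):
    c=cams.camera(n);cv2.imwrite(f"pics/{n}5.png",c["color"][:,:,::-1]);np.savez(f"{n}5.npz",**c)
o=robot.get_obs();goto(o,[.4649,-.0295,.1545],-16.2);print(o["position"])
E
```

```text
yaw now -16.2 tilt deg 0.13 shift [-0.0003 -0.0002 -0.0001] turn 0.0001 t 7.525 w 0.03186338317408326
[ 0.46513084 -0.02982255  0.15435337]
```

View pics/scene5.png

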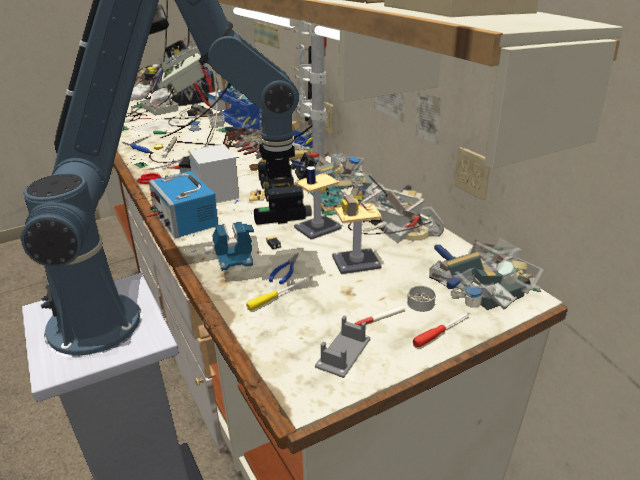

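View pics/top5.png

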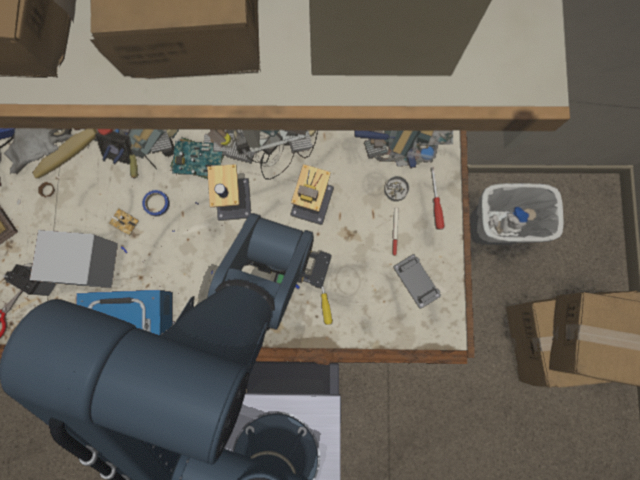

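The thermometer's back is visible at about (265,214) in the scene view, and the transformer at (350,207). The bystanders look untouched. I'll check the relative pose with this camera.

```bash
python3 - <<'E'
from h import *
c=load("scene5.npz");W=cloud(c).reshape(480,640,3)
d=np.array([.9603,-.279]);n=np.array([.279,.9603]);o=np.array([.6483,-.0828])
Q=np.dstack([(W[:,:,:2]-o)@d,(W[:,:,:2]-o)@n,W[:,:,2]])
def rep(s,m):
    q=Q[m];print(s,len(q),np.percentile(q,[1,50,99],axis=0).round(4).tolist())
x,y,z=Q[...,0],Q[...,1],Q[...,2]
rep("platform",(abs(z-.15)<.004)&(abs(x)<.08)&(abs(y)<.06))
rep("platform edge",(abs(z-.147)<.008)&(abs(x)<.08)&(abs(y)<.06))
rep("transf",(z>.158)&(z<.195)&(abs(x)<.06)&(abs(y)<.04))
rep("winding band",(z>.158)&(z<.18)&(abs(x)<.06)&(abs(y)<.013))
# thermometer: expected origin at x=-.190,y=0,z=.152
m=(abs(y)<.03)&(z>.15)&(z<.19)&(x>-.27)&(x<-.1)
rep("thermo",m); rep("therm tail",m&(x<-.21)); rep("tail top",m&(x<-.21)&(z>.18)); rep("snout",m&(x>-.16))
level(c,[.4659,-.0298],-16.2,.178,.194)
im=c["color"].copy()
def w(a,b,zz): return [*(o+a*d+b*n),zz]
for p in proj(c,[w(-.039,0,.169),w(-.119,0,.169),w(-.255,.016,.186),w(-.255,-.016,.186),w(-.255,-.016,.152),w(-.14,-.016,.152),w(-.14,-.016,.186)]): cv2.circle(im,tuple(int(round(t)) for t in p),1,(255,0,0),-1)
cv2.imwrite("pics/s5z.png",cv2.resize(im[150:250,240:390,::-1],None,fx=5,fy=5,interpolation=cv2.INTER_CUBIC))
E
```

```text
platform 441 [[-0.0495, -0.0387, 0.1462], [0.0076, -0.0146, 0.1495], [0.049, 0.0314, 0.1533]]
platform edge 536 [[-0.0498, -0.0391, 0.1399], [0.0058, -0.0187, 0.1492], [0.0492, 0.031, 0.1543]]
transf 275 [[-0.0392, -0.0265, 0.1585], [-0.024, -0.0136, 0.1781], [0.0141, 0.02, 0.1895]]
winding band 53 [[-0.0393, -0.0128, 0.1596], [-0.0332, -0.0057, 0.1696], [0.0173, 0.0112, 0.1798]]
thermo 780 [[-0.2545, -0.0293, 0.1537], [-0.1976, -0.0173, 0.1733], [-0.1205, 0.0051, 0.1876]]
therm tail 323 [[-0.2547, -0.0218, 0.1539], [-0.2339, -0.0162, 0.1758], [-0.2104, 0.0086, 0.1875]]
tail top 128 [[-0.2538, -0.0206, 0.1803], [-0.2345, -0.0119, 0.185], [-0.2108, 0.0091, 0.188]]
snout 205 [[-0.1598, -0.0226, 0.1539], [-0.1404, -0.0163, 0.1731], [-0.12, -0.0001, 0.1862]]
n 64 pitch,roll slope deg [ 3.2  -0.94] z at origin 0.1886 x min -0.0647
```

View pics/s5z.png

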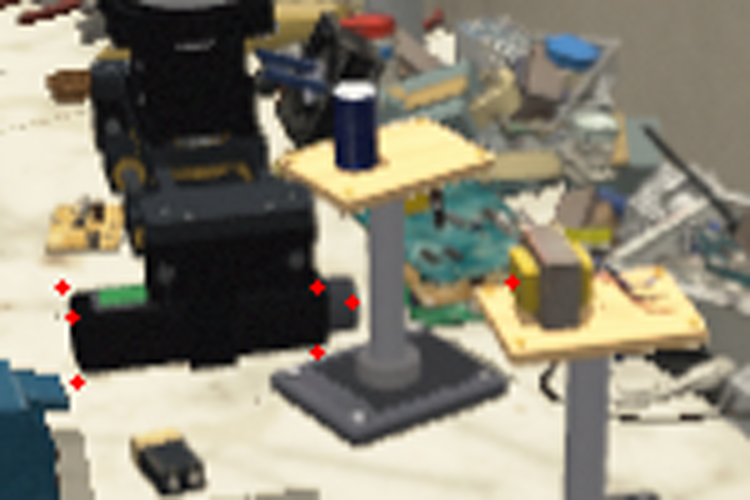

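Relative to the stand, the lens sits 80–81 mm from the face and is laterally within about 1 mm. I'll do one finer pitch check along the lower edge.

```bash
python3 - <<'E'
from h import *
c=load("scene5.npz")
d=np.array([.9603,-.279,0]);n=np.array([.279,.9603,0]);o=np.array([.6483,-.0828,0])
g=cv2.cvtColor(c["color"],cv2.COLOR_RGB2GRAY)
# lower-edge pixels: intersect rays with the plane y=-.016 -.004(cam bias)
E=c["extrinsics"];K=c["intrinsics"];pts=[]
for u in range(260,303):
    col=g[205:232,u].astype(float);k=np.argmax(np.diff(col)>25) if (np.diff(col)>25).any() else None
    # last dark px going up from below
    dark=np.where(col<60)[0]
    if len(dark)==0: continue
    i=dark[-1]; a,b=col[i],col[min(i+1,26)]
    v=205+i+ (0.5)
    r=cv2.undistortPoints(np.array([[[u,v]]],float),K,np.array([float(c["k1"]),0,0,0,0])).ravel()
    ray=E[:3,:3]@np.array([*r,1]);C=E[:3,3]
    t=((o+n*(-.020)-C)@n)/(ray@n);P=C+t*ray
    pts.append([(P-o)@d,P[2]])
p=np.array(pts);print(p[::5].round(4))
s=p[(p[:,0]>-.245)&(p[:,0]<-.145)]
sl=np.polyfit(*s.T,1);e=abs(s[:,1]-np.polyval(sl,s[:,0]));s=s[e<.002];sl=np.polyfit(*s.T,1);print(len(s),np.degrees(sl[0]),np.polyval(sl,-.19))
E
```

```text
[[-0.2436  0.159 ]
 [-0.232   0.1574]
 [-0.2201  0.1584]
 [-0.2082  0.1595]
 [-0.1965  0.1552]
 [-0.1846  0.1536]
 [-0.1725  0.1574]
 [-0.1605  0.1584]
 [-0.1484  0.1595]]
23 -1.102360819563945 0.15762240938186525
```

It's level within the pixel noise of about 1°. Now I'll hold for over two seconds.

send_rows:
  steps: [0.015,0,0,0,0,0.015,0,0,0,0,0.015,0,0,0,0,0.015,0,0,0,0,0.015,0,0,0,0,0.015,0,0,0,0,0.015,0,0,0,0,0.015,0,0,0,0]

```text
time: 8.52
position: [0.4651, -0.0298, 0.1543]
tool_rot: [0.99, -0.141, -0.001, -0.001]
ft_force: [0.6, -0.4, -1.3]
grip_width: 0.0316
```

send_rows:
  steps: [0.015,0,0,0,0,0.015,0,0,0,0,0.015,0,0,0,0,0.015,0,0,0,0,0.015,0,0,0,0,0.015,0,0,0,0,0.015,0,0,0,0,0.015,0,0,0,0]

```text
time: 9.52
position: [0.4651, -0.0298, 0.1543]
tool_rot: [0.99, -0.141, -0.001, -0.001]
ft_force: [0.1, -0.2, -1.0]
grip_width: 0.032
```

send_rows:
  steps: [0.015,0,0,0,0,0.015,0,0,0,0,0.015,0,0,0,0,0.015,0,0,0,0,0.015,0,0,0,0,0.015,0,0,0,0]

```text
time: 10.28
position: [0.4651, -0.0298, 0.1543]
tool_rot: [0.99, -0.141, -0.001, -0.001]
ft_force: [-0.3, -0.6, -0.8]
grip_width: 0.0317
```

```bash
python3 - <<'E'
from h import *
from rig import robot,cams,hand_in
c=cams.camera("scene");p=load("scene5.npz")
print("diff px",(abs(c["color"].astype(int)-p["color"].astype(int)).max(-1)>40)[150:250,240:390].sum())
level(c,[.4659,-.0298],-16.2,.178,.194)
o=robot.get_obs();goto(o,[.4649,-.0295,.1545],-16.2)
print(hand_in())
E
```

```text
diff px 3
n 62 pitch,roll slope deg [1.37 0.23] z at origin 0.1869 x min -0.064
yaw now -16.2 tilt deg 0.13 shift [-0.0003 -0.0003 -0.0002] turn 0.0001 t 10.325 w 0.03214022317936841
the job is handed in; nothing more can be done
None
```

I gripped the thermometer across its middle and lifted it straight up out of the cradle. I carried it level to the transformer and held it there for about 2.8 s. I handed the job in at 10.3 s with the gripper still holding it.

**Position:** in the last pictures the lens was about 80–81 mm from the middle of the transformer's front. It was within about 1–2 mm sideways and pointed along the stand's axis. The pose did not change during the hold.

**Level:** the tool's own tilt read 0.13°. The camera estimates of the thermometer's pitch disagreed with each other, from −1.1° to +3.2°. The same patch of its top read +2.3° while it still lay level in the cradle, so I take that spread as measurement noise.

**Scene camera:** it placed both the stand and the thermometer about 4 mm to one side compared with the top camera. That leaves their position relative to each other unaffected.

**Contact:** wrist forces stayed under 2 N at every reading. In the pictures the stands and the other things on the worktop looked untouched, though I checked that by eye and did not measure it.

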